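Close the feed well of a growing tub

ROBOT

A 7-joint arm with a two-finger parallel gripper is mounted at the origin on the work surface. World frame = base frame: x ahead of the robot, y to its left, z up, the work surface at z = 0. Lengths are in m, angles in rad, forces in N, time in s.
With the tool pointing down it reaches from about 0.4 to 0.9 m from the base axis. Payload 5.6 kg.
Tool frame: the origin (TCP) lies on the centre line of the jaws, within the pads' length; the fingertips stand 25 mm ahead of it and the grasp point (between the pads) lies 6 mm ahead of it; z points along the fingers, y is the line along which they close (so a half turn about z gives the same grasp; the last joint's range is limited). The gripper opens to 92 mm and grips with 3 to 60 N. Pads are 20 mm wide; open, the fingers measure 128 mm over their backs; the gripper's body (75 mm by 189 mm) begins 69 mm behind the grasp point.
Start: joints at [1.109, 0.468, -0.012, 1.603, 0.006, 1.071, -0.056], TCP at [0.264, -0.594, 0.24] pointing down, gripper open.
Joint ranges: [-2.53, 2.53], [-0.31, 2.02], [-1.57, 1.55], [0.28, 2.44], [-1.29, 4.43], [0.15, 1.84], [-2.92, 2.92]. Speed limits (rad/s): [2.57, 2.57, 3.14, 3.14, 3.14, 3.14, 3.14].

INTERFACE

Orientations are given as a rotation vector (axis times angle).
In Python, from bench import status, grab_frame, camera_params, robot gives the robot as it stands. The module is installed in compiled form; this text tells all that it offers.
- The arm moves only by the tool servo_tool, never from a script. Its argument "steps" is a list of rows, each an object with "delta_rot": the turn, a rotation vector about the world's x, y, z in rad, a list of three; "slide": the shift along the world's x, y, z in mm, a list of three; "jaw": the opening in per cent of the stroke, from 0 (shut) to 100 (fully open). A call has 1 to 10 rows; each row shifts and turns the commanded pose from where the row before left it; what a row does not reach is not made up. A row lasts 1/8 s, in which the tool goes at most 62.5 mm and 10.7 degrees, less where a joint would pass 70% of its speed; a pose out of reach is approached as far as the arm can. A call with a gripper value outside its range is refused whole. The fingers move at their own pace and stop on an object; the grip force is fixed at half the most. Time passes only in rows, so rows that do not move let the fingers close. It gives the time, the measured TCP pose, the force, the opening and the grip force at its end, in the units of the state.
- status.read_state(): the state, without advancing time (a new reading comes with each control period).
- grab_frame(name): name is "scene" or "top"; returns the picture (384x512x3 uint8, red, green, blue); there is no depth.
- camera_params(name): a dict with "mtx" (3x3 intrinsics, pixels), "R" (3x3) and "t" (3): a world point X has camera coordinates R X + t. Camera axes: x right, y down, z forward; pixel columns grow to the right and rows downward; lengths in m; the calibration is good to about 2 mm. A picture is of the moment at which its call begins. camera_params takes no time and is no camera call.
- robot.close_job(): hands the job in; it is judged then, once.
The state is a dict: "t": time; "joints": joint angles; "joint_vel": joint speeds; "tau": joint torques, N m; "ee_pos": TCP position; "tool_rot": TCP orientation; "contact_force": force on the tool from outside, world axes, zero at the start; "torque": the same for the moment, N m; "finger_gap": finger opening in m; "gripper_force": force on a finger pad.
Only numpy, scipy, OpenCV 4.12 (cv2) and the standard library are available. Lean on these libraries where they do the work, as an engineer would, in place of code of your own. Each camera call takes 0.05 s, during which the arm holds its last target. There are 200 camera calls.

TASK

The rectangular feed well in the growing tub's deck is open to the light. Slide the oblong cover along the deck, without lifting it up off the deck, until it drops into the well's recess and lies flat and flush, then let go of it. Leave the round cover where it lies.

Things in the scene. Friction and masses are not known exactly. Their poses are not given: they have to be found in the camera images.
- cover: Loose oblong cover of plain grey plastic: a plate 130 mm (x) by 90 mm (y), 10 mm thick, about 0.2 kg; an upright grip rib runs along its x axis over its middle: 70 mm long, 14 mm thick, its top 46 mm above the underside. Origin: centre of the underside, z up. Starts flat on the deck, left or right of the well, turned up to 20 degrees against it.
- round_cover: Loose round cover of the same plastic: a disc 130 mm across, 10 mm thick; an upright grip rib runs along its x axis over its middle: 70 mm long, 14 mm thick, its top 46 mm above the underside. Does not fit the well; to be left alone. Origin: centre of the underside, z up. Starts on the deck on the other side of the well.
- well (a point): Centre of the feed well, at the level of the flat white deck (100 mm above the table, z up) of a fixed blue tub. The well is a recess 152 mm (x, away from the robot) by 112 mm (y, left), 10 mm deep, with a dark 90 by 50 mm opening in its floor. The oblong cover fits with 11 mm to spare all round, its x along the well's x, either way. Potted seedlings, 50 mm high, stand 155 mm beyond in x.
Things that resemble listed ones, but are neither listed nor needed, are in the scene too. Leave any red or turquoise look-alike of the cover alone.

How it is judged:
At the end, for the whole second after the job is handed in: The oblong cover lies at rest down in the well's recess: its centre within 20 mm of the well's centre, its underside at least 7 mm below the deck's top, level within 4 degrees, its long side along the well's within 15 degrees; the round cover is within 30 mm of where it began (horizontal distance between cover and well below 0.02 m and z of cover in the frame of well below -0.007 m and angle between cover's own z axis and vertical below 0.07 rad and angle between the x axis of cover and the x axis of well, either way round below 0.26 rad and linear speed of cover below 0.02 m/s and distance of round_cover from where it was at the start of the episode below 0.03 m); the robot touches nothing.
It fails at once if the oblong cover is lifted more than 20 mm off the deck (z of cover in the frame of well above 0.02 m).
It fails at once if the round cover is moved by more than 30 mm (distance of round_cover from where it was at the start of the episode above 0.03 m).
It also fails if it takes over 38 s, if anything falls off the work surface, if the arm or the gripper's body presses on something with over 40 N, if the wrist force passes 120 N, or if a joint passes its speed limit or range.

## Working session

There is one attempt and no reset: what is moved stays moved. The work goes in short steps, Python scripts to look and compute and a tool call to move; the robot and the scene stay as the last step left them, time stands still between calls to the robot, and variables do not carry over. Pictures are saved under pics/ and viewed, at most 10 in all, crops included, and the job is handed in when it is done.

Besides the shell and the picture viewer there is one more tool, called by a JSON object that holds its "method" and its "body". servo_tool: Moves the arm, as the interface text tells. Its arguments: {"type":"object","properties":{"steps":{"type":"array"}},"required":["steps"]}

```bash
mkdir -p pics
python3 - <<'E'
from bench import *
import cv2
for n in("scene","top"):
    cv2.imwrite(f"pics/{n}0.png",cv2.resize(grab_frame(n)[:,:,::-1],(800,600),interpolation=cv2.INTER_CUBIC))
    print(camera_params(n))
print(status.read_state())
E
```

```text
{'mtx': array([[402.53421508,   0.        , 258.03378744],
       [  0.        , 402.53421508, 196.44291014],
       [  0.        ,   0.        ,   1.        ]]), 'R': array([[-0.6107395 ,  0.79174928,  0.01141669],
       [ 0.67624047,  0.52903075, -0.51266489],
       [-0.41194184, -0.30538427, -0.85851288]]), 't': array([ 0.36935314, -0.17044685,  1.24530818])}
{'mtx': array([[410.61014804,   0.        , 254.02776427],
       [  0.        , 410.61014804, 200.8925265 ],
       [  0.        ,   0.        ,   1.        ]]), 'R': array([[ 0.02881941, -0.99939068,  0.01969041],
       [-0.99709136, -0.03013239, -0.07000608],
       [ 0.07055674, -0.01761561, -0.99735221]]), 't': array([-0.16002512,  0.41704252,  1.12728389])}
{'t': 0.1, 'joints': array([ 1.10898164,  0.46825023, -0.0115959 ,  1.60348982,  0.00598168,
        1.0714016 , -0.05627239]), 'joint_vel': array([-0.00092454, -0.00024673,  0.00033581, -0.00270958, -0.00223894,
        0.00037647,  0.00118595]), 'tau': array([ 7.48432303e-04, -5.21653390e+01, -1.25411616e-02, -2.44370377e+01,
       -5.67828747e-02,  1.39986392e-02,  7.33466800e-05]), 'ee_pos': array([ 0.26409442, -0.59342348,  0.23877806]), 'tool_rot': array([-3.07155330e+00, -6.52692036e-01,  6.44515313e-04]), 'contact_force': array([-0.75808741, -0.05765974,  0.08017004]), 'torque': array([-0.01919002,  0.01313714,  0.00950741]), 'gripper_force': 0.0, 'finger_gap': 0.09204887142730897}
```

View pics/scene0.png

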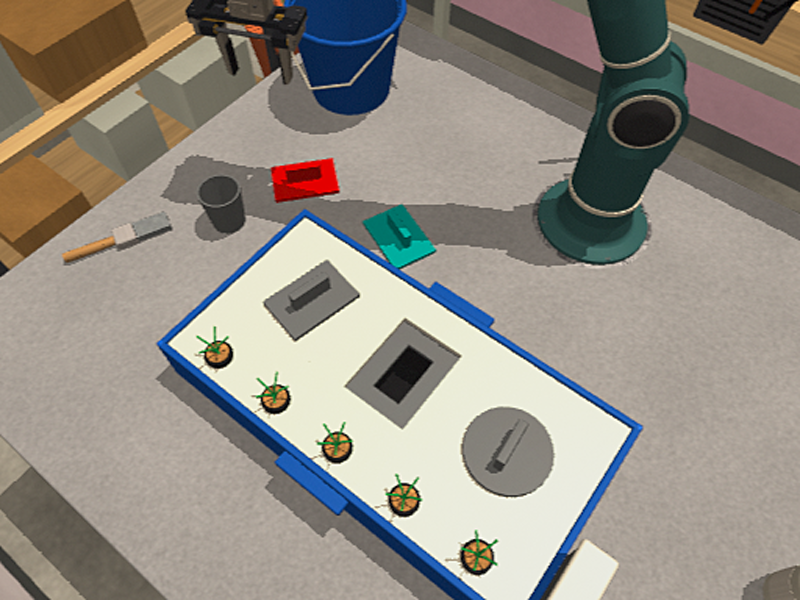

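View pics/top0.png

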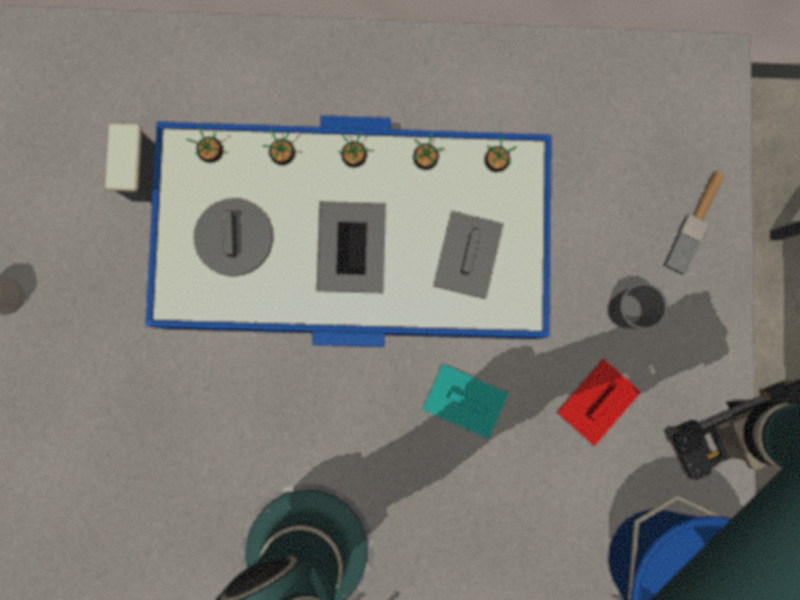

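The top view shows the oblong cover to the right of the well, with corners at about (452,211), (503,223), (486,298) and (434,287). The well's corners are at about (318,202), (386,204), (384,293) and (316,291). The round cover is to the left of the well, and the seedlings stand beyond it. The scene view agrees.

```bash
cat > h.py <<'E'
import numpy as np
from bench import camera_params
def px2w(n,pts,z,s=1.5625):
    c=camera_params(n);o=[]
    C=-c["R"].T@c["t"]
    for p in pts:
        q=(np.array(p)+.5)/s-.5
        d=c["R"].T@np.linalg.inv(c["mtx"])@[*q,1]
        o.append(C+d*(z-C[2])/d[2])
    return np.array(o)
E
python3 - <<'E'
from h import *
for lab,n,p,z in [("cov","top",[(503,223),(486,298),(434,287),(452,211)],.11),("well","top",[(386,204),(384,293),(316,291),(318,202)],.1),
 ("cov","scene",[(264,303),(328,261),(359,296),(297,339)],.11),("well","scene",[(346,385),(405,320),(460,355),(403,427)],.1)]:
    w=px2w(n,p,z)[:,:2]; e=w[0]-w[1]; f=w[3]-w[2]
    print(lab,n,w.mean(0).round(4),np.degrees(np.arctan2(*(e+f)[::-1])).round(1),np.linalg.norm(e+f)/2,np.linalg.norm(w[1]-w[2]))
print(px2w("top",[(476,230),(466,272)],.146)); print(px2w("scene",[(330,267),(292,299)],.146))
from bench import status
from scipy.spatial.transform import Rotation as R
print(R.from_rotvec(status.read_state()["tool_rot"]).as_matrix().round(3))
E
```

```text
cov top [ 0.5171 -0.2613] -11.7 0.1293129901162681 0.08735227696689374
well top [ 0.5247 -0.0663] 0.7 0.14932307904770092 0.1123172139821822
cov scene [ 0.516  -0.2559] -12.0 0.12548761118906632 0.08769595523987965
well scene [ 0.5216 -0.0647] 0.1 0.14590128595127103 0.10571444010653615
[[ 0.55099529 -0.26735863  0.146     ]
 [ 0.48290862 -0.25278906  0.146     ]]
[[ 0.46791118 -0.25597954  0.146     ]
 [ 0.54945314 -0.26274315  0.146     ]]
[[ 0.914  0.407 -0.001]
 [ 0.407 -0.914  0.001]
 [-0.    -0.002 -1.   ]]
```

{"method": "servo_tool", "body": {"steps": [{"slide":[28,37,0],"delta_rot":[0,0,-0.07],"jaw":100},{"slide":[28,37,0],"delta_rot":[0,0,-0.07],"jaw":100},{"slide":[28,37,0],"delta_rot":[0,0,-0.07],"jaw":100},{"slide":[28,37,0],"delta_rot":[0,0,-0.07],"jaw":100},{"slide":[28,37,0],"delta_rot":[0,0,-0.07],"jaw":100},{"slide":[28,37,0],"delta_rot":[0,0,-0.07],"jaw":100},{"slide":[28,37,0],"delta_rot":[0,0,-0.07],"jaw":100},{"slide":[28,37,0],"delta_rot":[0,0,-0.07],"jaw":100},{"slide":[28,37,0],"delta_rot":[0,0,-0.07],"jaw":100},{"slide":[0,0,0],"delta_rot":[0,0,0],"jaw":100}]}}

```text
t: 1.35
ee_pos: [0.5185, -0.2564, 0.2391]
tool_rot: [-3.123, 0.32, 0.0]
contact_force: [-0.8, -0.5, -0.3]
finger_gap: 0.092
gripper_force: 0.0
```

Run:
```python
from bench import *
import cv2
from scipy.spatial.transform import Rotation as R
s=status.read_state();print(s["ee_pos"],R.from_rotvec(s["tool_rot"]).as_matrix().round(3),s["contact_force"])
f=grab_frame("scene")[:,:,::-1][120:300,130:370]
cv2.imwrite("pics/s1.png",cv2.resize(f,(800,600),interpolation=cv2.INTER_CUBIC))
```

```text
[ 0.51850457 -0.25642128  0.23914489] [[ 0.979 -0.203  0.   ]
 [-0.203 -0.979  0.002]
 [-0.    -0.002 -1.   ]] [-0.75034419 -0.49951323 -0.28148896]
```

View pics/s1.png

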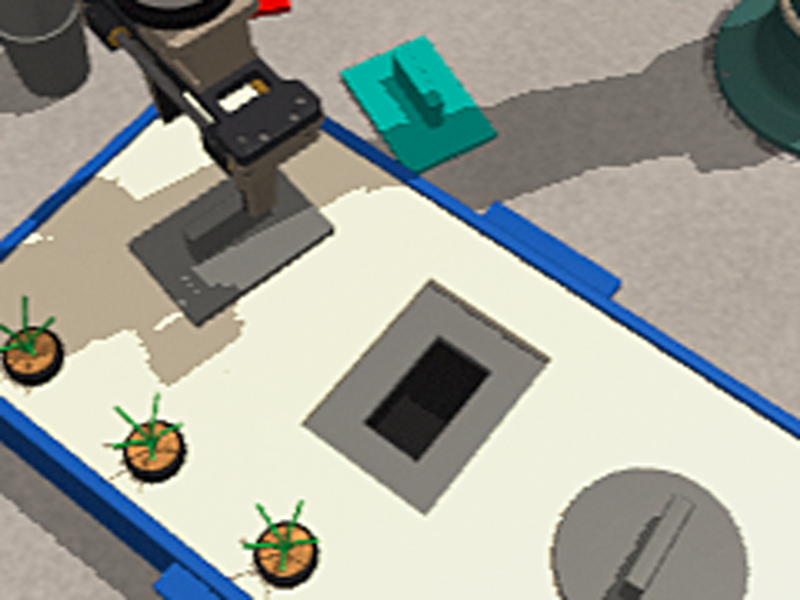

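The gripper is above the cover and the scene hasn't changed; the well is centred at about (427,398) in this crop. I'll descend and close on the rib.

{"method": "servo_tool", "body": {"steps": [{"slide":[-1,-1,-30],"delta_rot":[0,0,0],"jaw":100},{"slide":[0,-1,-30],"delta_rot":[0,0,0],"jaw":100},{"slide":[0,0,-25],"delta_rot":[0,0,0],"jaw":100},{"slide":[0,0,-12],"delta_rot":[0,0,0],"jaw":100},{"slide":[0,0,0],"delta_rot":[0,0,0],"jaw":40},{"slide":[0,0,0],"delta_rot":[0,0,0],"jaw":0},{"slide":[0,0,0],"delta_rot":[0,0,0],"jaw":0},{"slide":[0,0,0],"delta_rot":[0,0,0],"jaw":0},{"slide":[0,0,0],"delta_rot":[0,0,0],"jaw":0},{"slide":[0,0,0],"delta_rot":[0,0,0],"jaw":0}]}}

```text
t: 2.65
ee_pos: [0.5153, -0.2628, 0.1427]
tool_rot: [3.124, -0.331, 0.0]
contact_force: [1.5, 0.2, -0.0]
finger_gap: 0.0342
gripper_force: 0.0
```

Run:
```python
from bench import *
import cv2
f=grab_frame("scene")[:,:,::-1][120:300,130:370]
cv2.imwrite("pics/s2.png",cv2.resize(f,(800,600),interpolation=cv2.INTER_CUBIC))
```

```text
(no output)
```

View pics/s2.png

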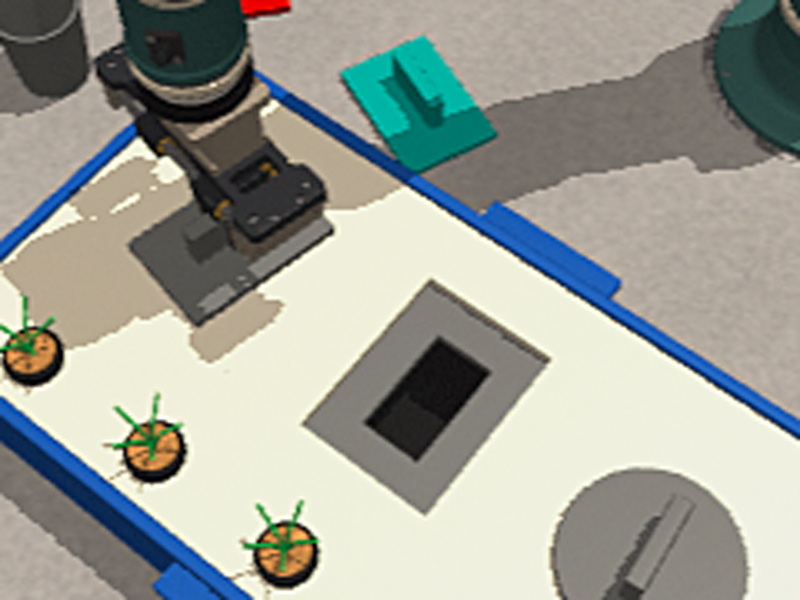

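The fingers straddle the rib and haven't finished closing, so I'll keep closing.

{"method": "servo_tool", "body": {"steps": [{"slide":[0,0,0],"delta_rot":[0,0,0],"jaw":0},{"slide":[0,0,0],"delta_rot":[0,0,0],"jaw":0},{"slide":[0,0,0],"delta_rot":[0,0,0],"jaw":0},{"slide":[0,0,0],"delta_rot":[0,0,0],"jaw":0},{"slide":[0,0,0],"delta_rot":[0,0,0],"jaw":0}]}}

```text
t: 3.32
ee_pos: [0.5153, -0.2627, 0.1426]
tool_rot: [-3.124, 0.331, 0.0]
contact_force: [0.1, 0.7, -0.9]
finger_gap: 0.0138
gripper_force: 30.0
```

{"method": "servo_tool", "body": {"steps": [{"slide":[1,10,0],"delta_rot":[0,0,0.024],"jaw":0},{"slide":[1,22,0],"delta_rot":[0,0,0.024],"jaw":0},{"slide":[1,25,0],"delta_rot":[0,0,0.024],"jaw":0},{"slide":[1,25,0],"delta_rot":[0,0,0.024],"jaw":0},{"slide":[1,25,0],"delta_rot":[0,0,0.024],"jaw":0},{"slide":[1,25,0],"delta_rot":[0,0,0.024],"jaw":0},{"slide":[1,25,0],"delta_rot":[0,0,0.024],"jaw":0},{"slide":[0,25,0],"delta_rot":[0,0,0.024],"jaw":0},{"slide":[0,15,0],"delta_rot":[0,0,0.024],"jaw":0},{"slide":[0,0,0],"delta_rot":[0,0,0],"jaw":0}]}}

```text
t: 4.58
ee_pos: [0.5222, -0.0644, 0.1424]
tool_rot: [-3.141, -0.012, 0.001]
contact_force: [-0.0, -0.1, -2.9]
finger_gap: 0.0136
gripper_force: 30.0
```

Run:
```python
from bench import *
import cv2
f=grab_frame("scene")[:,:,::-1][150:330,180:420]
cv2.imwrite("pics/s3.png",cv2.resize(f,(800,600),interpolation=cv2.INTER_CUBIC))
```

```text
(no output)
```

View pics/s3.png

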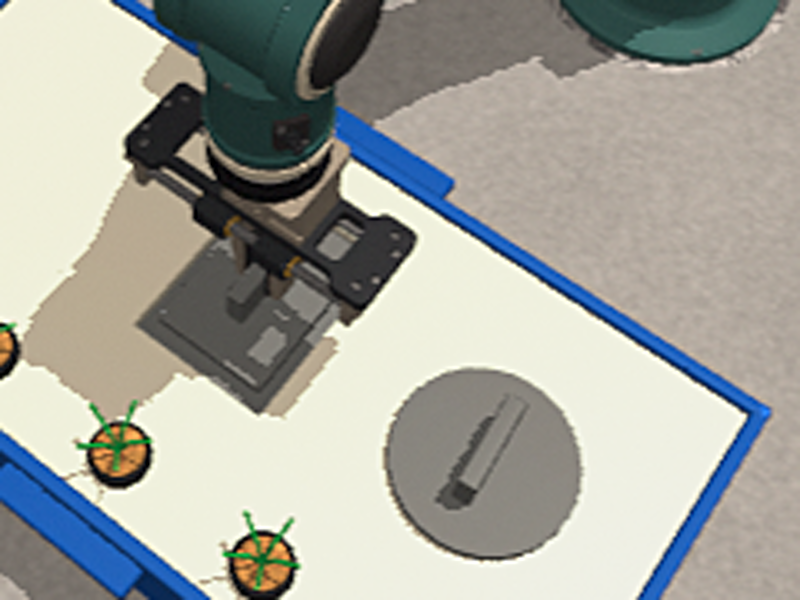

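The cover is over the well and inside its outline: its far corners are at about (160,310) and (257,387), against the well's (137,325) and (260,412). I'll lower it into the recess.

{"method": "servo_tool", "body": {"steps": [{"slide":[0,-1,-2],"delta_rot":[0,0,0],"jaw":0},{"slide":[0,0,-2],"delta_rot":[0,0,0],"jaw":0},{"slide":[0,0,-2],"delta_rot":[0,0,0],"jaw":0},{"slide":[0,0,-2],"delta_rot":[0,0,0],"jaw":0},{"slide":[0,0,-1],"delta_rot":[0,0,0],"jaw":0},{"slide":[0,0,-0.5],"delta_rot":[0,0,0],"jaw":0},{"slide":[0,0,0],"delta_rot":[0,0,0],"jaw":0}]}}

```text
t: 5.5
ee_pos: [0.5223, -0.0668, 0.1331]
tool_rot: [3.142, 0.008, -0.0]
contact_force: [-0.6, 0.2, -2.4]
finger_gap: 0.0137
gripper_force: 30.0
```

{"method": "servo_tool", "body": {"steps": [{"slide":[0,0,0],"delta_rot":[0,0,0],"jaw":50},{"slide":[0,0,0],"delta_rot":[0,0,0],"jaw":50},{"slide":[0,0,0],"delta_rot":[0,0,0],"jaw":50},{"slide":[0,0,0],"delta_rot":[0,0,0],"jaw":50},{"slide":[0,0,0],"delta_rot":[0,0,0],"jaw":50},{"slide":[0,0,10],"delta_rot":[0,0,0],"jaw":50},{"slide":[0,0,30],"delta_rot":[0,0,0],"jaw":50},{"slide":[0,0,40],"delta_rot":[0,0,0],"jaw":50},{"slide":[0,-40,30],"delta_rot":[0,0,0],"jaw":50},{"slide":[0,-50,0],"delta_rot":[0,0,0],"jaw":50}]}}

```text
t: 6.75
ee_pos: [0.5243, -0.1571, 0.247]
tool_rot: [3.14, 0.012, 0.01]
contact_force: [0.2, -0.1, 0.1]
finger_gap: 0.0459
gripper_force: 0.0
```

{"method": "servo_tool", "body": {"steps": [{"slide":[0,-50,0],"delta_rot":[0,0,0],"jaw":50},{"slide":[0,-50,0],"delta_rot":[0,0,0],"jaw":50},{"slide":[0,0,0],"delta_rot":[0,0,0],"jaw":50}]}}

```text
t: 7.12
ee_pos: [0.5211, -0.2618, 0.2436]
tool_rot: [3.139, -0.004, 0.0]
contact_force: [0.1, 0.2, 0.6]
finger_gap: 0.0459
gripper_force: 0.0
```

Run:
```python
from bench import *
import cv2
f=grab_frame("scene")[:,:,::-1][150:330,180:420]
cv2.imwrite("pics/s4.png",cv2.resize(f,(800,600),interpolation=cv2.INTER_CUBIC))
```

```text
(no output)
```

View pics/s4.png

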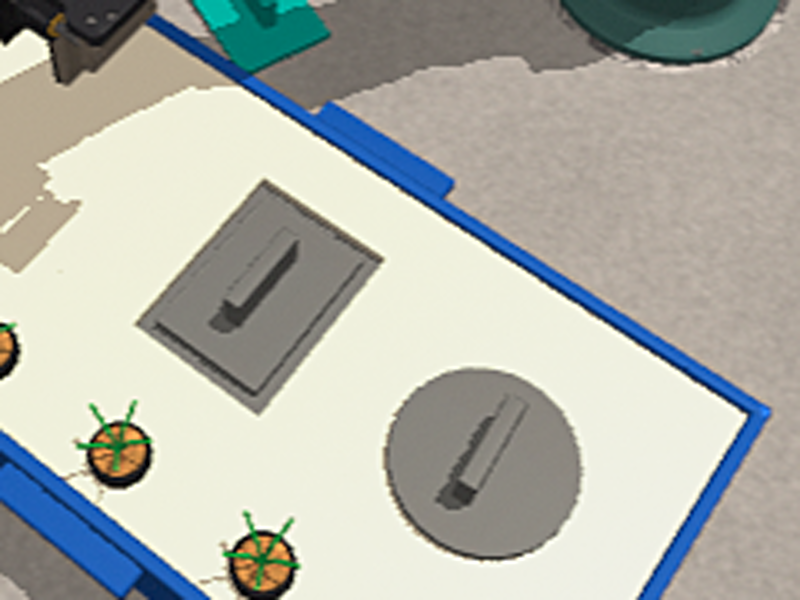

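The cover lies flush in the recess, centred at about (260,293) with an even gap all round. The round cover hasn't moved and the gripper is clear.

```bash
python3 -c "
from bench import robot
print(robot.close_job())"
```

```text
the job is handed in; nothing more can be done
None
```

The oblong cover was slid along the deck and lowered into the well, where the last picture shows it flat and flush; I let go of it, the round cover was not touched, and the job was handed in at about 7 s, with no verdict returned.

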